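# Open the bag spreader to the size marker and hold it

## Robot

A 6-joint arm with a two-finger parallel gripper is mounted at the origin on the work surface. World frame = base frame: x ahead of the robot, y to its left, z up, the work surface at z = 0. Lengths are in mm, angles in rad, forces in N, time in s.
With the tool pointing down it reaches from about 300 to 775 mm from the base axis. Payload 14.6 kg.
Tool frame: the origin (TCP) lies midway between the tips of the shut fingers; the grasp point (between the pads) lies 19 mm behind it (manip.tcp_to_grasp is the distance from the TCP to the grasp point, in mm); z points along the fingers, x is the direction in which the jaws open and shut, and the axes are right-handed (so a half turn about z gives the same grasp; the last joint's range is limited). The gripper opens to 94 mm and grips with 3 to 60 N. Pads are 16 mm wide; open, the fingers measure 119 mm over their backs; the gripper's body (75 mm by 177 mm) begins 78 mm behind the grasp point.
Start: joints at [1.283, 0.3, 1.521, -0, 1.321, -0.067], TCP at [120.454, 536.638, 205.446] pointing down, gripper open.
Joint ranges: [-3.03, 3.03], [-0.79, 2.21], [0.23, 2.52], [-1.04, 4.18], [0, 3.07], [-2.55, 2.55]. Speed limits (rad/s): [2.22, 2.22, 2.57, 3.14, 3.14, 3.14].

## Interface

Orientations are given as [roll, pitch, yaw] about the fixed x, y, z axes, in that order (R = Rz(yaw) Ry(pitch) Rx(roll)).
In Python, from cell import manip gives the robot as it stands.
- The arm moves only by the tool arm_command, never from a script. Its argument "steps" is a list of rows, each a list of 3 entries, a list of its own where there are three numbers: the opening, from 0 (shut) to 1 (fully open), then the shift along the tool's x, y, z in cm, then the turn about the tool's z in rad. A call has 1 to 5 rows; each row shifts and turns the commanded pose from where the row before left it, along the tool's axes as they then stand; what a row does not reach is not made up. A row lasts 1/12 s, in which the tool goes at most 41.7 mm and 7.16 degrees, less where a joint would pass 70% of its speed; a pose out of reach is approached as far as the arm can. A call with a gripper value outside its range is refused whole. The fingers move at their own pace and stop on an object; "force" is the grip in N (left out, the last holds). Time passes only in rows, so rows that do not move let the fingers close. It gives the time, the measured TCP pose, the force and the opening at its end, in the units of the state.
- manip.read_state(): the state, without advancing time (a new reading comes with each control period).
- manip.camera(name): name is "scene" or "top"; returns (picture, depth): 420x560x3 uint8, red, green, blue; 420x560 float32, mm along the optical axis (not along the pixel's ray), 0 where there is no reading.
- manip.calibration(name): a dict with "fx", "fy", "cx", "cy" (pixels), "distortion" ([k1, k2, p1, p2, k3] as OpenCV has them; the pictures are not rectified), "R" (3x3) and "t" (3): a world point X has camera coordinates R X + t. Camera axes: x right, y down, z forward; pixel columns grow to the right and rows downward; lengths in mm; the calibration is good to about 2 mm. A picture is of the moment at which its call begins. calibration takes no time and is no camera call.
- manip.sign_off(): hands the job in, once; it reports no verdict.
The state is a dict: "clock": time; "joints": joint angles; "qd": joint speeds; "effort": joint torques, N m; "eef_pos": TCP position; "eef_rot": TCP orientation; "wrist_force": force on the tool from outside, world axes, zero at the start; "moment": the same for the moment, N m; "finger_gap": finger opening in mm.
Only numpy, scipy, OpenCV 4.12 (cv2) and the standard library are available. Lean on these libraries where they do the work, as an engineer would, in place of code of your own. Each camera call takes 0.05 s, during which the arm holds its last target.

## Task

Get the bag spreader ready for bagging: lift the keeper link up and off the two prongs it hangs over and set it down in the shallow rectangular pan beside the spreader. Then pull the spreader's sprung arm out until its pointer lines up with the size marker, and finish while still holding the arm steadily there against its spring. Leave everything else on the bench where it is.

Things in the scene. Friction and masses are not known exactly. Their poses are not given: they have to be found in the camera images.
- spreader: Bag spreader fixed to the bench: black base plate 350 by 70 mm, level steel tube (axis 45 mm up) with a sprung arm telescoping out of its mouth. Origin: on the bench under the mouth. Own -x (roughly towards the robot) is the way the arm pulls out, z up. A fixed upright prong (16 mm along x, 12 along y, top at 116 mm) stands at own x +52 mm, y 0; the rest of it is below 63 mm.
- sprung_rod (a joint): How far the sprung arm is pulled out, m: 0 = fully in (start), 0.145 = end stop. The inner spring pulls it back with about 4 N at 0 and 0.7 N more per 10 mm (about 12 N at 0.11); let go, it slides back in.
- prong (a point): Grip point on the arm's upright steel prong: 16 mm along the spreader's x, 12 mm along its y, from 62 mm (top of the 36 mm aluminium head carrying it) to 116 mm above the bench; this point is on its axis, 90 mm above the bench. At the start it is 18 mm in front (own -x) of the tube's mouth. It moves as one with the arm; the keeper link must be off before it can be pulled.
- pointer (a point): Tip of the arm's pointer, a thin steel finger sticking out sideways (spreader's own +y) from the arm's head: 54 mm beside the prong's axis, at the same own x as the prong, 45 mm above the bench.
- marker_tip (a point): Size marker: aluminium block 18 mm wide, 30 mm high, with a thin (3 mm) upright steel fin across its top, fixed on the ruler beside the arm's path, top 49 mm above the bench. This point: the fin's end nearest the arm; axes parallel to the spreader's. The arm is at its mark when pointer tip and fin have the same x in the spreader's frame. It is 60 to 110 mm out from the pointer's start.
- keeper: Keeper link: flat oblong steel frame 114 by 40 mm, 8 mm thick, about 0.15 kg, with a bridge across its middle carrying an upright black handle tab. Its two openings hang over the two prongs; it rests 62 mm above the bench and must rise 55 mm or more to clear the prong tops. Origin: centre of its underside; x along its length (parallel to the spreader's x at the start), z up.
- keeper_grip (a point): Grip point on the keeper's handle tab, 45 mm above its underside, on its middle. The tab is 30 mm along the link's x, 10 mm thick along its y, and its top is 64 mm above the link's underside.
- pan: Shallow rectangular aluminium pan, open on top: 210 mm along own x by 170 mm along own y, 40 mm high, walls and floor 4 to 5 mm. Origin: centre of its underside. It stands on the left or right of the spreader, the round bowl on the other side.
- bowl: Bystander, to be left alone: round steel bowl, 170 mm across the rim, 75 mm high. Origin on the bench under its middle.
- shaker: Bystander, to be left alone: glass jar with a steel cap, 60 mm across, 100 mm high. Origin on the bench under its middle.
- deli_cup: Bystander, to be left alone: white plastic cup, 90 mm across, 75 mm high. Origin on the bench under its middle.
- scraper: Bystander, to be left alone: dough scraper lying flat: 80 by 140 mm steel blade with a wooden round handle, about 16 mm high. Origin on the bench under its middle.
- spoon: Bystander, to be left alone: steel spoon with a wooden handle lying flat, 180 mm long. Origin: under its middle.
- oil: Bystander, to be left alone: amber glass bottle, 68 mm across, 200 mm high. Origin on the bench under its middle.
Things that resemble listed ones, but are neither listed nor needed, are in the scene too. What is shaped like the keeper but red or turquoise is not meant.

How it is judged:
By the outcome, as a careful person would: the job done as asked, in the order asked, and still so for the second after the job is handed in, while the arm keeps its last pose, push and grip.
It also fails if it takes over 51 s, if anything falls off the work surface, if the arm or the gripper's body presses on something with over 40 N, if the wrist force passes 120 N, or if a joint passes its speed limit or range.

## Working session

There is one attempt and no reset: what is moved stays moved. The work goes in short steps, Python scripts to look and compute and a tool call to move; the robot and the scene stay as the last step left them, time stands still between calls to the robot, and variables do not carry over. Pictures are saved under pics/ and viewed, and the job is handed in when it is done.

Besides the shell and the picture viewer there is one more tool, called after ">>>" as name(argument=value, ...) on one line, values as JSON. arm_command: Moves the arm, as the interface text tells. Its arguments: {"type":"object","properties":{"steps":{"type":"array","items":{"type":"array"}},"force":{"type":"number"}},"required":["steps"]}

```bash
ls; mkdir -p pics
python3 - <<'E'
from cell import manip
import cv2,numpy as np
print(manip.read_state())
for n in("scene","top"):
    p,d=manip.camera(n); cv2.imwrite(f"pics/{n}0.png",p[:,:,::-1]); np.save(f"pics/{n}0.npy",d); np.save(f"pics/{n}0c.npy",p)
    c=manip.calibration(n);print(n,c)
print(manip.tcp_to_grasp)
E
```

```text
pics
{'clock': 0.0, 'joints': array([ 1.28339082e+00,  3.00513707e-01,  1.52162788e+00,  4.02430748e-05,
        1.32071210e+00, -6.65837783e-02]), 'qd': array([ 5.74971871e-04,  1.15223067e-03,  5.90471044e-05, -1.35446737e-03,
       -7.16724111e-04, -4.88483952e-04]), 'effort': array([-2.73032223e-03, -5.31816101e+01, -3.52727115e+01,  7.07295584e-02,
        2.43866391e-02, -7.31057071e-05]), 'eef_pos': array([120.36986569, 536.37342789, 204.84317426]), 'eef_rot': array([-3.14146986e+00,  1.25563767e-03,  1.34996469e+00]), 'wrist_force': array([-0.5900681 ,  0.42639189,  0.59027812]), 'moment': array([ 0.01218431,  0.04474119, -0.01082818]), 'finger_gap': 93.64905871655132}
scene {'fx': 428.5961333084949, 'fy': 428.5961333084949, 'cx': 274.5271137568746, 'cy': 209.26143444527878, 'distortion': array([-0.01568075,  0.        ,  0.        ,  0.        ,  0.        ]), 'R': array([[ 0.77628275,  0.63019942,  0.01528958],
       [ 0.38112689, -0.44987839, -0.80768294],
       [-0.50212287,  0.63281761, -0.58941878]]), 't': array([-458.61426992,  -98.8982247 , 1542.8546543 ])}
top {'fx': 433.5841081847491, 'fy': 433.5841081847491, 'cx': 277.87148904097546, 'cy': 203.96175197073055, 'distortion': array([-0.07555537,  0.        ,  0.        ,  0.        ,  0.        ]), 'R': array([[-0.01425245, -0.99960838,  0.02408232],
       [-0.98647283,  0.01012347, -0.16361195],
       [ 0.16330408, -0.02608842, -0.98623079]]), 't': array([  48.99271558,  540.65905249, 1032.8591106 ])}
18.8
```

View pics/scene0.png

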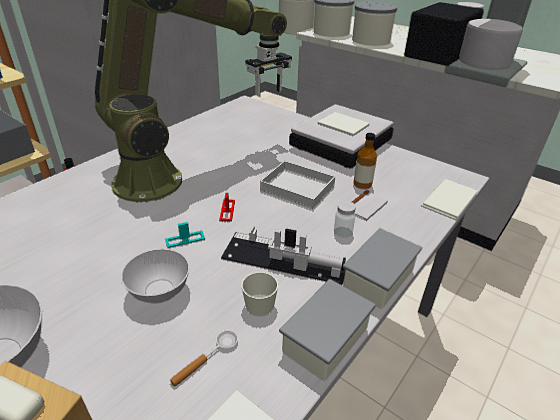

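View pics/top0.png

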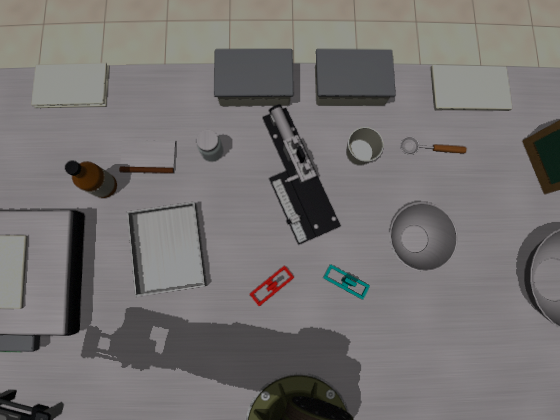

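The scene view shows the steel keeper with its black tab on the spreader near (290,240), the turquoise look-alike near (185,235) and the red one near (228,208). In the top view they are at (300,155), (347,281) and (272,286). I choose the steel one on the spreader and will crop in to check it.

Run:
```python
import cv2
a=cv2.imread("pics/top0.png")[95:250,225:380]; cv2.imwrite("pics/c1.png",cv2.resize(a,(600,600),interpolation=cv2.INTER_CUBIC)[:600])
a=cv2.imread("pics/scene0.png")[215:295,210:360]; cv2.imwrite("pics/c2.png",cv2.resize(a,(750,400),interpolation=cv2.INTER_CUBIC))
```

```text
(no output)
```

View pics/c1.png

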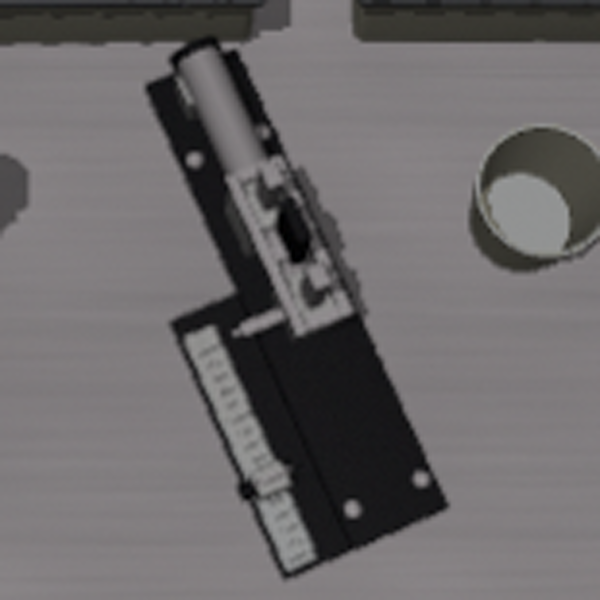

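View pics/c2.png

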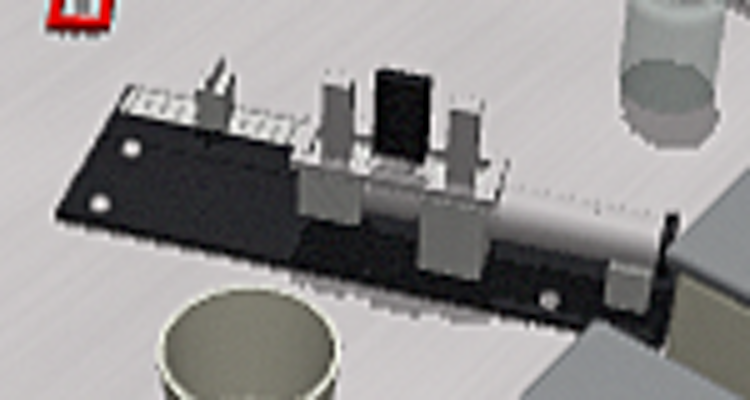

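The crop confirms it: a steel frame with a black tab, over both prongs. The pointer tip is at about crop (237,331) and the marker fin's near end at about (290,466). Next I localise from the depth cloud.

```bash
cat > h.py <<'E'
import numpy as np, cv2
from cell import manip
def cloud(n,d):
    c=manip.calibration(n);K=np.array([[c['fx'],0,c['cx']],[0,c['fy'],c['cy']],[0,0,1.]])
    h,w=d.shape; u,v=np.meshgrid(np.arange(w),np.arange(h))
    p=cv2.undistortPoints(np.stack([u,v],-1).reshape(-1,1,2).astype(float),K,c['distortion']).reshape(h,w,2)
    P=np.dstack([p[...,0]*d,p[...,1]*d,d])
    return (P-c['t'])@c['R']   # R^T (P-t)
def onplane(n,uv,z):
    c=manip.calibration(n);K=np.array([[c['fx'],0,c['cx']],[0,c['fy'],c['cy']],[0,0,1.]])
    p=cv2.undistortPoints(np.array([[uv]],float),K,c['distortion']).reshape(2)
    r=c['R'].T@np.array([p[0],p[1],1]); o=-c['R'].T@c['t']
    return o+r*(z-o[2])/r[2]
def proj(n,X):
    c=manip.calibration(n);K=np.array([[c['fx'],0,c['cx']],[0,c['fy'],c['cy']],[0,0,1.]])
    return cv2.projectPoints(np.array(X,float).reshape(-1,1,3),cv2.Rodrigues(c['R'])[0],c['t'],K,c['distortion'])[0].reshape(-1,2)
E
python3 - <<'E'
from h import *
dt=np.load("pics/top0.npy");P=cloud("top",dt)
img=np.load("pics/top0c.npy")
# bench check
print("bench z",np.median(P[200:300,320:330,2]))
sub=np.zeros(dt.shape,bool);sub[95:250,225:345]=True
def sel(a,b,m=sub): return P[m&(dt>0)&(P[...,2]>a)&(P[...,2]<b)]
t=sel(119,132);print("tab top",len(t),t.mean(0),np.ptp(t,0))
pr=sel(108,119);print("prongs",pr.round(0).tolist())
k=sel(64,76);print("keeper top",len(k),k.mean(0)); r=cv2.minAreaRect(k[:,:2].astype(np.float32));print(r)
bp=sel(3,20);print("base",cv2.minAreaRect(bp[:,:2].astype(np.float32)),np.median(bp[:,2]))
s=225,95
f=3.871
for nm,uv,z in(("pointer",(237,331),45),("fin",(290,466),49),("fin other",(265,480),49)):
    u=(uv[0]/f+225-.4,uv[1]/f+95-.4);print(nm,u,onplane("top",u,z))
m=np.zeros(dt.shape,bool);m[195:305,120:215]=True
pn=sel(32,46,m);print("pan",cv2.minAreaRect(pn[:,:2].astype(np.float32)),pn.mean(0))
ds=np.load("pics/scene0.npy");Q=cloud("scene",ds)
m=np.zeros(ds.shape,bool);m[215:295,210:360]=True
t=Q[m&(Q[...,2]>119)&(Q[...,2]<132)];print("scene tab",t.mean(0),np.ptp(t,0))
t=Q[m&(Q[...,2]>64)&(Q[...,2]<76)];print("scene keep",t.mean(0),np.ptp(t,0),cv2.minAreaRect(t[:,:2].astype(np.float32)))
E
```

```text
bench z 2.9545698144740022
tab top 64 [650.67671754 -10.53063998 125.23721204] [66.29410797 29.09361697 11.41607206]
prongs [[690.0, 4.0, 117.0], [690.0, 1.0, 117.0], [688.0, 8.0, 118.0], [687.0, 6.0, 118.0], [687.0, 4.0, 119.0], [688.0, 1.0, 115.0], [689.0, -2.0, 112.0], [685.0, 9.0, 118.0], [685.0, 6.0, 117.0], [686.0, 3.0, 114.0], [686.0, 1.0, 115.0], [686.0, -1.0, 115.0], [684.0, 8.0, 112.0], [683.0, 6.0, 116.0], [684.0, 4.0, 114.0], [683.0, 1.0, 116.0], [684.0, -1.0, 114.0], [683.0, -3.0, 117.0], [682.0, 8.0, 111.0], [681.0, 6.0, 115.0], [680.0, 4.0, 117.0], [681.0, -3.0, 116.0], [679.0, 6.0, 114.0], [678.0, 4.0, 115.0], [678.0, 1.0, 116.0], [678.0, -3.0, 117.0], [676.0, 6.0, 115.0], [676.0, 4.0, 117.0], [676.0, -1.0, 115.0], [677.0, -4.0, 110.0], [675.0, 3.0, 110.0], [675.0, 1.0, 110.0], [658.0, -3.0, 117.0], [657.0, -3.0, 112.0], [656.0, -3.0, 109.0], [652.0, -5.0, 111.0], [650.0, -6.0, 109.0], [648.0, -7.0, 118.0], [646.0, -7.0, 115.0], [645.0, -8.0, 111.0], [641.0, -10.0, 116.0], [640.0, -10.0, 110.0], [639.0, -19.0, 114.0], [637.0, -12.0, 114.0], [636.0, -14.0, 117.0], [638
[... 1014 characters left out ...]
85689
pointer (285.8244897959184, 180.10762076982692) [601.42044806  21.58578947  45.        ]
fin (299.5160423663136, 214.98233014724877) [512.30180709 -10.48359169  49.        ]
fin other (293.05776285197624, 218.5989666752777) [503.49623411   5.63423075  49.        ]
pan ((435.42877197265625, 320.61871337890625), (212.56854248046875, 171.2945098876953), 7.834988117218018) [437.70190728 327.15561105  39.67333828]
scene tab [652.96486542 -13.99073301 123.05599839] [29.14314364 19.18968952  7.94649501]
scene keep [679.22046649 -32.04883902  69.05639514] [265.42945253 454.1673116   11.99094284] ((697.3512573242188, 1.800262451171875), (394.8611145019531, 264.6739807128906), 54.83897018432617)
```

Run:
```python
from h import *
f=600/155
def w(uv,z): return onplane("top",((uv[0]+.5)/f+225-.5,(uv[1]+.5)/f+95-.5),z)
for a,b,z in(((148,85),(237,290),7),((365,320),(447,507),7),((172,322),(286,577),7),((185,340),(287,573),9),((188,62),(238,170),60),((230,175),(298,334),70),((282,155),(360,314),70),((250,52),(447,507),7)):
    A,B=w(a,z),w(b,z);d=A-B;print(A.round(0),B.round(0),np.degrees(np.arctan2(d[1],d[0])).round(2))
for uv,z in(((237,331),45),((288,466),49)):
    print(w(uv,z))
u=np.array([[682.5,3,116],[619.5,-24,116],[651,-11,126]]);print((proj("top",u)-[225,95])*f,(proj("scene",u)-[210,215])*5)
```

```text
[784.  78.   7.] [638.  19.   7.] 21.96
[617. -67.   7.] [ 489. -117.    7.] 21.75
[616.  63.   7.] [445. -10.   7.] 22.98
[604.  55.   9.] [447. -10.   9.] 22.52
[779.  51.  60.] [705.  20.  60.] 23.01
[698.  25.  70.] [594. -16.  70.] 21.47
[712.  -8.  70.] [606. -56.  70.] 24.11
[808.   7.   7.] [ 489. -117.    7.] 21.39
[601.3431849   21.51270735  45.        ]
[512.24007389  -9.27971426  49.        ]
[[268.21174332 175.21512283]
 [314.69753497 274.38629887]
 [293.40189513 219.92047498]] [[464.13049363  96.39099094]
 [339.32317749  72.6748976 ]
 [401.45798103  70.25228666]]
```

>>> arm_command(steps=[[0.6,[0,0,0],-0.122],[0.6,[0,0,0],-0.122],[0.6,[0,0,0],-0.122],[0.6,[0,0,0],-0.122],[0.6,[0,0,0],-0.122]], force=40)

```text
clock: 0.52
eef_pos: [120.4, 536.5, 205.1]
eef_rot: [-3.141, 0.001, 1.966]
wrist_force: [0.8, 0.1, -0.4]
finger_gap: 64.2
```

```bash
cat >> h.py <<'E'
def to(x,y,z):
    s=manip.read_state();p=s['eef_pos'];R=cv2.Rodrigues(np.zeros(3))[0]
    from scipy.spatial.transform import Rotation as Ro
    R=Ro.from_euler('xyz',s['eef_rot']).as_matrix()
    d=R.T@(np.array([x,y,z])-p)
    print("clk",s['clock'],"pos",p.round(1),"rot",s['eef_rot'].round(3),"F",s['wrist_force'].round(1),"gap",round(s['finger_gap'],1),"shift cm",(d/10).round(2))
E
python3 -c "
from h import *
to(651.5,-11.5,205)"
```

```text
clk 0.5167 pos [120.4 536.5 205.1] rot [-3.141e+00  1.000e-03  1.966e+00] F [ 0.8  0.1 -0.4] gap 64.2 shift cm [-7.102e+01  2.792e+01  4.000e-02]
```

>>> arm_command(steps=[[0.6,[-3.4,1.34,0],0],[0.6,[-3.4,1.34,0],0],[0.6,[-3.4,1.34,0],0],[0.6,[-3.4,1.34,0],0],[0.6,[-3.4,1.34,0],0]])

```text
clock: 0.93
eef_pos: [247.7, 403.3, 205.2]
eef_rot: [-3.141, 0.0, 1.96]
wrist_force: [0.5, 0.7, 0.1]
finger_gap: 56.3
```

>>> arm_command(steps=[[0.6,[-3.4,1.34,0],0],[0.6,[-3.4,1.34,0],0],[0.6,[-3.4,1.34,0],0],[0.6,[-3.4,1.34,0],0],[0.6,[-3.4,1.34,0],0]])

```text
clock: 1.35
eef_pos: [374.3, 271.3, 205.4]
eef_rot: [-3.141, -0.0, 1.96]
wrist_force: [-0.6, 0.7, -0.8]
finger_gap: 56.3
```

>>> arm_command(steps=[[0.6,[-3.4,1.34,0],0],[0.6,[-3.4,1.34,0],0],[0.6,[-3.4,1.34,0],0],[0.6,[-3.4,1.34,0],0],[0.6,[-3.4,1.34,0],0]])

```text
clock: 1.77
eef_pos: [500.8, 139.4, 205.3]
eef_rot: [-3.141, -0.0, 1.96]
wrist_force: [0.9, 0.9, 0.2]
finger_gap: 56.4
```

```bash
python3 -c "
from h import *
to(651.5,-11.5,205)"
```

```text
clk 1.7667 pos [500.8 139.4 205.3] rot [-3.141 -0.     1.96 ] F [0.9 0.9 0.2] gap 56.4 shift cm [-19.68   8.22   0.02]
```

>>> arm_command(steps=[[0.6,[-3.6,1.6,0],0],[0.6,[-3.6,1.6,0],0],[0.6,[-3.6,1.6,0],0],[0.6,[-3.6,1.6,0],0],[0.6,[-3.6,1.6,0],0]])

```text
clock: 2.18
eef_pos: [643.2, 3.2, 205.0]
eef_rot: [-3.141, -0.0, 1.96]
wrist_force: [0.3, 0.6, 1.2]
finger_gap: 56.3
```

>>> arm_command(steps=[[0.6,[-1.7,0.2,0],0],[0.6,[0,0,1],0],[0.6,[0,0,0],0],[0.6,[0,0,0],0]])

```text
clock: 2.52
eef_pos: [649.8, -9.4, 194.5]
eef_rot: [-3.14, -0.001, 1.96]
wrist_force: [-0.3, 0.2, 0.1]
finger_gap: 56.4
```

Run:
```python
from h import *
to(651.5,-11.5,88)
for n in("scene","top"):
    p,d=manip.camera(n); cv2.imwrite(f"pics/{n}1.png",p[:,:,::-1])
    a=p[95:215,225:345,::-1] if n=="top" else p[140:290,200:370,::-1]
    cv2.imwrite(f"pics/{n}1c.png",cv2.resize(a,None,fx=4,fy=4,interpolation=cv2.INTER_CUBIC))
```

```text
clk 2.5167 pos [649.8  -9.4 194.5] rot [-3.14e+00 -1.00e-03  1.96e+00] F [-0.3  0.2  0.1] gap 56.4 shift cm [-0.28  0.1  10.65]
```

View pics/scene1c.png

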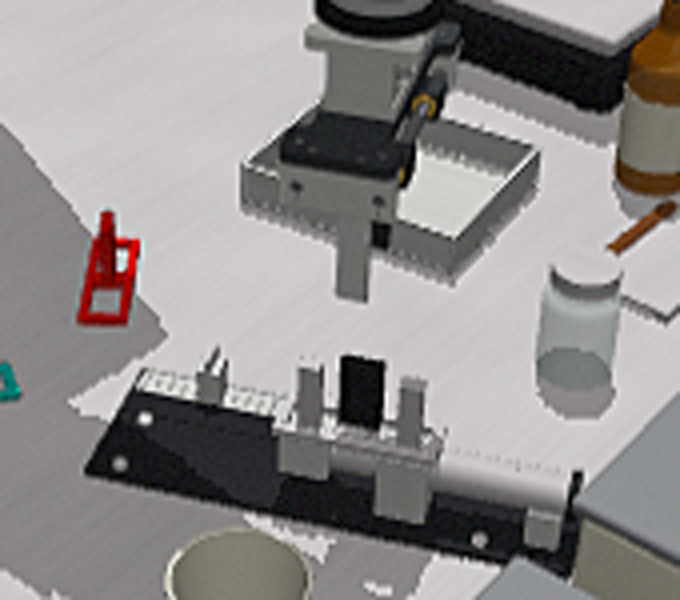

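View pics/top1c.png

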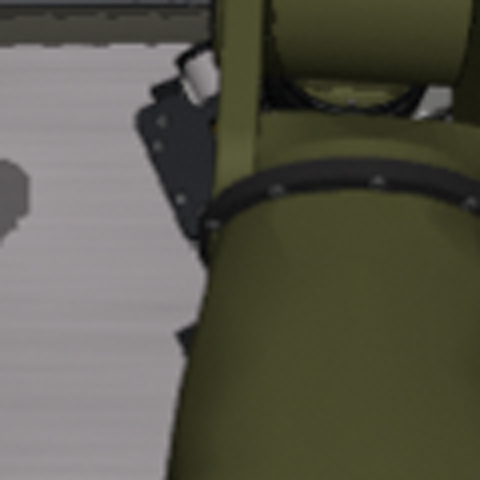

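The gripper is straight above the black tab in the scene crop at (362,360). The arm blocks the top view, so I'll use the scene camera for checks. Descending now.

>>> arm_command(steps=[[0.6,[-0.25,0.1,2.6],0],[0.6,[0,0,2.7],0],[0.6,[0,0,2.6],0],[0.6,[0,0,1.6],0],[0.6,[0,0,1.1],0]])

```text
clock: 3.03
eef_pos: [651.6, -11.0, 88.0]
eef_rot: [-3.14, -0.001, 1.961]
wrist_force: [0.2, -0.7, 0.2]
finger_gap: 56.3
```

>>> arm_command(steps=[[0.6,[0,0,0],0],[0.6,[0,0,0],0]])

```text
clock: 3.2
eef_pos: [652.6, -11.6, 90.3]
eef_rot: [3.141, 0.0, 1.961]
wrist_force: [0.3, 0.4, 0.2]
finger_gap: 56.2
```

Run:
```python
from h import *
to(651.5,-11.5,88)
p,d=manip.camera("scene"); a=p[140:290,200:370,::-1]
cv2.imwrite(f"pics/s2.png",cv2.resize(a,None,fx=4,fy=4,interpolation=cv2.INTER_CUBIC))
```

```text
clk 3.2 pos [652.6 -11.6  90.3] rot [3.141 0.    1.961] F [0.3 0.4 0.2] gap 56.2 shift cm [ 0.05 -0.1   0.23]
```

View pics/s2.png

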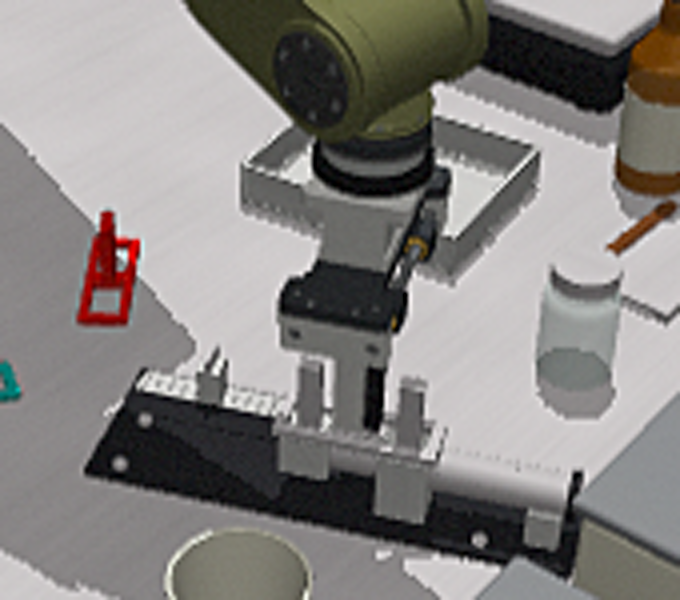

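>>> arm_command(steps=[[0,[0,0,0],0],[0,[0,0,0],0],[0,[0,0,0],0],[0,[0,0,0],0],[0,[0,0,0],0]], force=40)

```text
clock: 3.67
eef_pos: [652.5, -12.1, 89.7]
eef_rot: [3.141, 0.0, 1.96]
wrist_force: [0.3, 0.4, -0.9]
finger_gap: 26.5
```

>>> arm_command(steps=[[0,[0,0,0],0],[0,[0,0,0],0],[0,[0,0,0],0]])

```text
clock: 3.92
eef_pos: [652.4, -12.1, 89.4]
eef_rot: [-3.141, 0.0, 1.96]
wrist_force: [-0.2, -0.8, -1.8]
finger_gap: 9.7
```

>>> arm_command(steps=[[0,[0,0,0],0],[0,[0,0,-0.5],0],[0,[0,0,-0.8],0],[0,[0,0,-1.0],0],[0,[0,0,-1.0],0]])

```text
clock: 4.33
eef_pos: [652.6, -12.0, 123.8]
eef_rot: [3.141, 0.0, 1.96]
wrist_force: [0.4, -0.4, -2.4]
finger_gap: 9.6
```

>>> arm_command(steps=[[0,[0,0,-1.2],0],[0,[0,0,-1.2],0],[0,[0,0,-1.2],0],[0,[0,0,-1.2],0],[0,[0,0,0],0]])

```text
clock: 4.75
eef_pos: [653.4, -12.1, 173.9]
eef_rot: [3.138, 0.002, 1.96]
wrist_force: [0.5, 0.8, -1.1]
finger_gap: 9.6
```

Run:
```python
from h import *
to(435,320,190)
p,d=manip.camera("scene"); a=p[140:290,200:370,::-1]
cv2.imwrite(f"pics/s3.png",cv2.resize(a,None,fx=4,fy=4,interpolation=cv2.INTER_CUBIC))
```

```text
clk 4.75 pos [653.4 -12.1 173.9] rot [3.138e+00 2.000e-03 1.960e+00] F [ 0.5  0.8 -1.1] gap 9.6 shift cm [39.01 -7.6  -1.72]
```

View pics/s3.png

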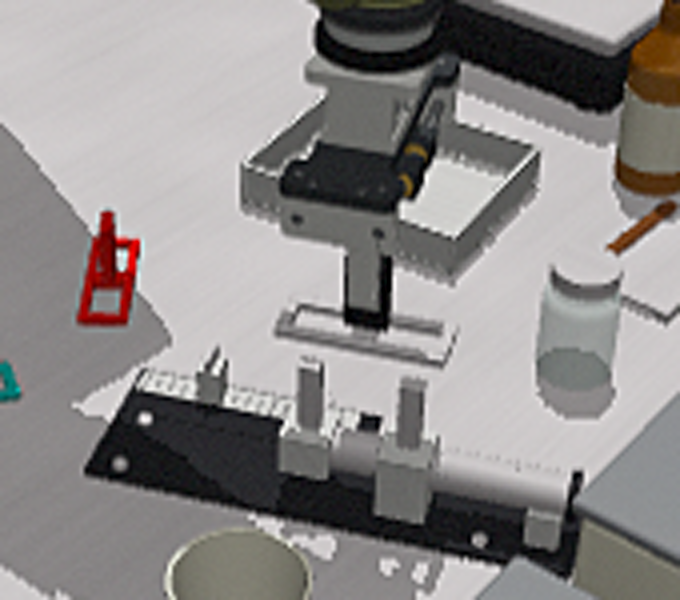

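The keeper is lifted and hangs level, clear of both prongs at (310,360) and (412,380). Carrying it to the pan.

>>> arm_command(steps=[[0,[1.5,-0.3,-0.3],0],[0,[3,-0.6,0],0],[0,[3,-0.6,0],0],[0,[3,-0.6,0],0],[0,[3,-0.6,0],0]])

```text
clock: 5.22
eef_pos: [575.0, 103.5, 172.6]
eef_rot: [-3.14, -0.0, 1.96]
wrist_force: [0.6, -0.1, -2.1]
finger_gap: 9.8
```

>>> arm_command(steps=[[0,[3,-0.6,0],0],[0,[3,-0.6,0],0],[0,[3,-0.6,0],0],[0,[3,-0.6,0],0],[0,[3,-0.6,0],0]])

```text
clock: 5.63
eef_pos: [490.3, 231.0, 172.9]
eef_rot: [-3.141, -0.0, 1.96]
wrist_force: [1.0, 0.8, -2.2]
finger_gap: 9.7
```

>>> arm_command(steps=[[0,[3,-0.6,0],0.06],[0,[3,-0.6,0],0.06],[0,[2.5,-0.4,0],0.06],[0,[1,0,0],0.06],[0,[0,0,0],0]])

```text
clock: 6.05
eef_pos: [445.5, 316.5, 172.8]
eef_rot: [-3.141, 0.0, 1.72]
wrist_force: [0.1, 0.8, -2.1]
finger_gap: 9.7
```

Run:
```python
from h import *
to(435,320,33)
p,d=manip.camera("scene"); a=p[60:270,200:410,::-1]
cv2.imwrite(f"pics/s4.png",cv2.resize(a,None,fx=2.8,fy=2.8,interpolation=cv2.INTER_CUBIC))
```

```text
clk 6.05 pos [445.5 316.5 172.8] rot [-3.141  0.     1.72 ] F [ 0.1  0.8 -2.1] gap 9.7 shift cm [ 0.51 -0.98 13.98]
```

View pics/s4.png

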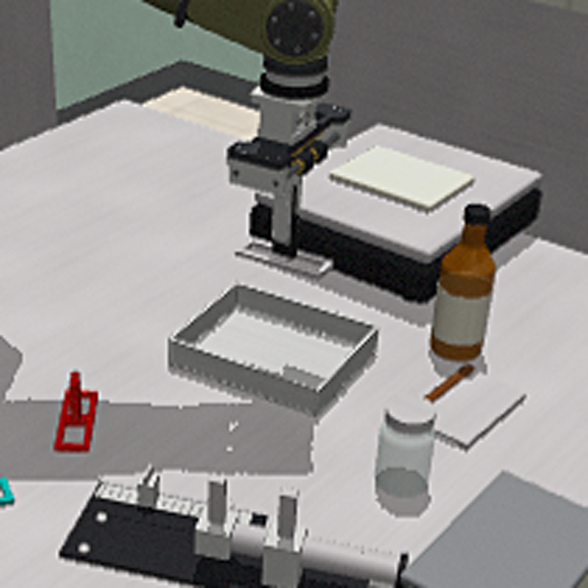

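The keeper hangs over the pan, at about (285,260) in the crop. Lowering.

>>> arm_command(steps=[[0,[0.5,-1.0,2.5],0],[0,[0,0,3],0],[0,[0,0,3],0],[0,[0,0,2.5],0],[0,[0,0,1.5],0]])

```text
clock: 6.52
eef_pos: [435.3, 316.4, 45.4]
eef_rot: [-3.138, 0.002, 1.721]
wrist_force: [-0.2, 0.3, -1.6]
finger_gap: 9.7
```

>>> arm_command(steps=[[0,[0,0,0.7],0],[0,[0,0,0.3],0],[0,[0,0,0.2],0],[0,[0,0,0],0]])

```text
clock: 6.85
eef_pos: [436.5, 318.1, 37.0]
eef_rot: [3.141, -0.0, 1.72]
wrist_force: [-0.3, 0.4, -1.1]
finger_gap: 9.8
```

Run:
```python
from h import *
to(435,320,33)
p,d=manip.camera("scene"); a=p[60:270,200:410,::-1]
cv2.imwrite(f"pics/s5.png",cv2.resize(a,None,fx=2.8,fy=2.8,interpolation=cv2.INTER_CUBIC))
```

```text
clk 6.85 pos [436.5 318.1  37. ] rot [ 3.141 -0.     1.72 ] F [-0.3  0.4 -1.1] gap 9.8 shift cm [ 0.21 -0.12  0.4 ]
```

View pics/s5.png

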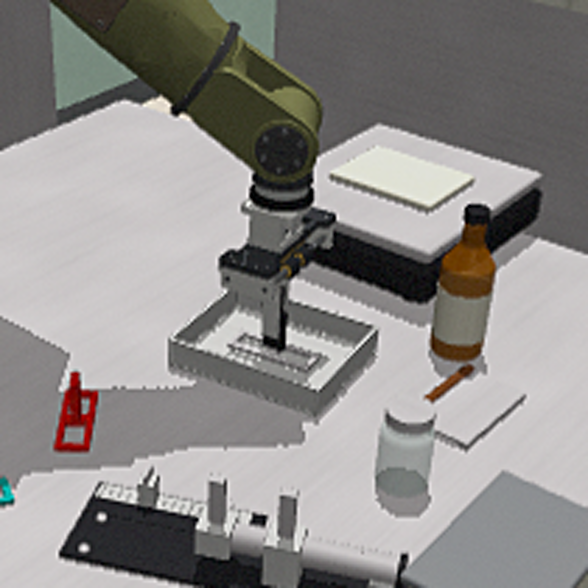

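Just above the floor; lower a few mm more until contact.

>>> arm_command(steps=[[0,[0,0,0.2],0],[0,[0,0,0],0],[0,[0,0,0.1],0],[0,[0,0,0],0]])

```text
clock: 7.23
eef_pos: [436.1, 318.3, 33.6]
eef_rot: [3.141, -0.0, 1.72]
wrist_force: [0.3, -0.0, -1.8]
finger_gap: 9.9
```

>>> arm_command(steps=[[0,[0,0,0.1],0],[0,[0,0,0],0],[0,[0,0,0],0]])

```text
clock: 7.48
eef_pos: [436.0, 318.2, 32.4]
eef_rot: [-3.141, 0.0, 1.72]
wrist_force: [0.6, -0.4, -1.3]
finger_gap: 9.8
```

>>> arm_command(steps=[[0,[0,0,0.1],0],[0,[0,0,0],0],[0,[0,0,0.1],0],[0,[0,0,0],0]])

```text
clock: 7.82
eef_pos: [436.1, 318.2, 31.3]
eef_rot: [3.141, -0.0, 1.72]
wrist_force: [-3.9, -3.7, 9.3]
finger_gap: 9.7
```

Contact made at about 9 N. Releasing.

>>> arm_command(steps=[[0.4,[0,0,0],0],[0.4,[0,0,0],0],[0.4,[0,0,0],0],[0.4,[0,0,0],0],[0.4,[0,0,0],0]])

```text
clock: 8.23
eef_pos: [436.0, 318.2, 30.4]
eef_rot: [-3.141, 0.0, 1.72]
wrist_force: [0.6, 0.0, 0.3]
finger_gap: 37.0
```

>>> arm_command(steps=[[0.4,[0,0,-1],0],[0.4,[0,0,-2],0],[0.4,[0,0,-3],0],[0.4,[0,0,-4],0],[0.4,[0,0,-4],0]])

```text
clock: 8.65
eef_pos: [435.5, 317.9, 172.4]
eef_rot: [-3.141, 0.0, 1.72]
wrist_force: [0.3, 0.5, -0.5]
finger_gap: 37.6
```

Run:
```python
from h import *
to(619,-24,185)
p,d=manip.camera("scene"); a=p[60:270,200:410,::-1]
cv2.imwrite(f"pics/s6.png",cv2.resize(a,None,fx=2.8,fy=2.8,interpolation=cv2.INTER_CUBIC))
```

```text
clk 8.65 pos [435.5 317.9 172.4] rot [-3.141  0.     1.72 ] F [ 0.3  0.5 -0.5] gap 37.6 shift cm [-36.54  13.06  -1.25]
```

View pics/s6.png

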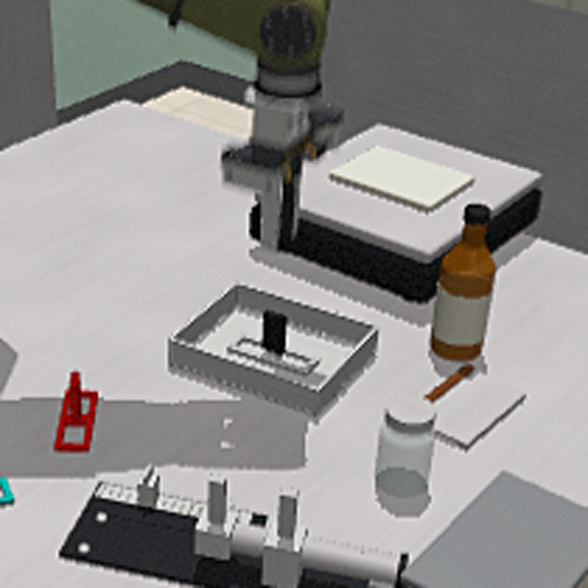

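The keeper rests flat in the pan with its tab upright at (273,330). Next a clean top view to measure prong, pointer and fin accurately.

Run:
```python
from h import *
p,d=manip.camera("top"); np.save("pics/t7c.npy",p);np.save("pics/t7d.npy",d)
cv2.imwrite("pics/t7.png",cv2.resize(p[140:230,265:335,::-1],None,fx=8,fy=8,interpolation=cv2.INTER_CUBIC)[:600])
p,d=manip.camera("scene");np.save("pics/s7c.npy",p);np.save("pics/s7d.npy",d)
cv2.imwrite("pics/s7.png",cv2.resize(p[220:280,220:310,::-1],None,fx=8,fy=8,interpolation=cv2.INTER_CUBIC))
```

```text
(no output)
```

View pics/t7.png

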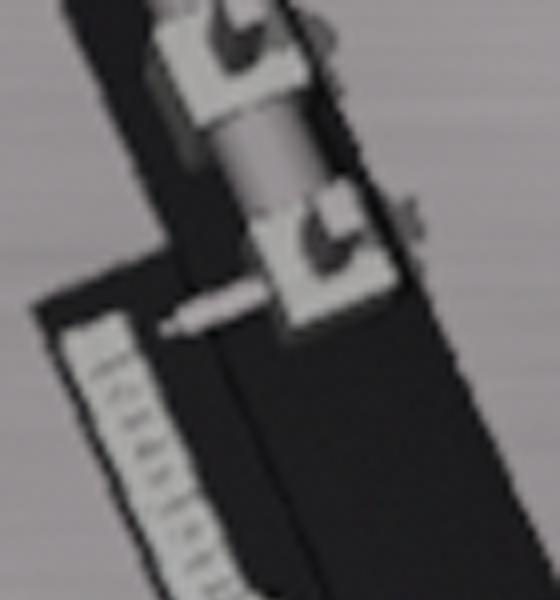

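View pics/s7.png

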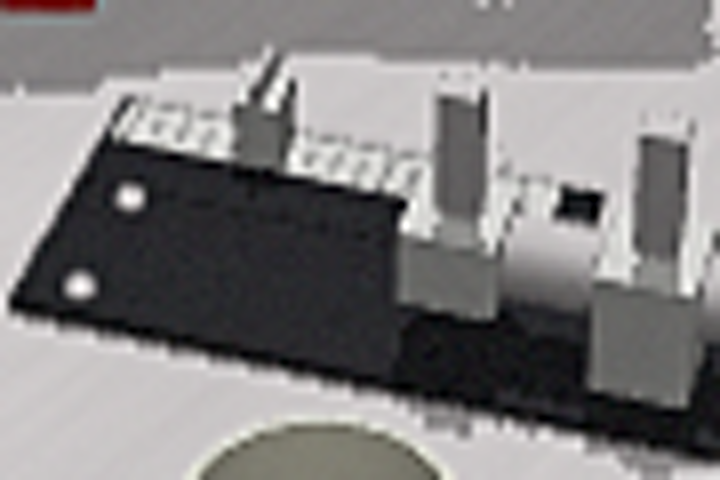

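Run:
```python
from h import *
p=np.load("pics/t7c.npy");d=np.load("pics/t7d.npy")
cv2.imwrite("pics/t8.png",cv2.resize(p[165:240,265:330,::-1],None,fx=8,fy=8,interpolation=cv2.INTER_LANCZOS4))
for n,P,dd,m in(("top",cloud("top",d),d,(110,240,240,340)),("scene",cloud("scene",np.load("pics/s7d.npy")),np.load("pics/s7d.npy"),(220,290,220,330))):
    k=np.zeros(dd.shape,bool);k[m[0]:m[1],m[2]:m[3]]=True
    q=P[k&(dd>0)&(P[...,2]>(113 if n=="scene" else 100))&(P[...,2]<122)]
    for lo,hi in((590,648),(652,720)):
        r=q[(q[:,0]>lo)&(q[:,0]<hi)];print(n,len(r),r.mean(0).round(1),(r.min(0)/2+r.max(0)/2).round(1),np.ptp(r,0).round(1))
    if n=="top":
        q=P[k&(dd>0)&(P[...,2]>20)&(P[...,2]<55)]
        f=q[(q[:,0]<540)];print("marker",f.round(0).tolist())
        c,s=np.cos(.391),np.sin(.391)
        g=q[(q[:,0]>580)&(q[:,0]<640)&(q[:,1]>-5)];print("pointer",g.round(0).tolist())
```

```text
top 38 [619.  -23.6 114.3] [619.7 -23.5 111.8] [14.8 13.8 17.7]
top 45 [681.4   2.8 113.1] [682.7   3.  110.1] [15.9 14.4 17.7]
marker [[517.0, 2.0, 36.0], [516.0, 0.0, 40.0], [516.0, -2.0, 40.0], [516.0, -5.0, 43.0], [514.0, 7.0, 39.0], [514.0, 5.0, 40.0], [513.0, 3.0, 41.0], [513.0, 0.0, 42.0], [514.0, -2.0, 40.0], [513.0, -5.0, 41.0], [512.0, -7.0, 52.0], [512.0, 12.0, 38.0], [512.0, 10.0, 38.0], [511.0, 8.0, 44.0], [511.0, 5.0, 38.0], [512.0, 2.0, 35.0], [511.0, 0.0, 40.0], [509.0, -1.0, 53.0], [510.0, -4.0, 49.0], [510.0, -7.0, 50.0], [509.0, 15.0, 39.0], [509.0, 13.0, 40.0], [508.0, 10.0, 43.0], [509.0, 8.0, 39.0], [509.0, 5.0, 39.0], [507.0, 3.0, 50.0], [507.0, 1.0, 52.0], [508.0, -2.0, 48.0], [508.0, -5.0, 44.0], [509.0, -7.0, 39.0], [508.0, 15.0, 30.0], [506.0, 13.0, 39.0], [505.0, 11.0, 48.0], [505.0, 8.0, 52.0], [505.0, 6.0, 50.0], [505.0, 3.0, 45.0], [506.0, 0.0, 40.0], [506.0, -2.0, 38.0], [506.0, -5.0, 39.0], [506.0, -7.0, 42.0], [506.0, -10.0, 37.0], [505.0, 20.0, 30.0], [505.0, 17.0, 30.0], [505.0, 15.0, 29.0], [502.0, 13.0, 51.0], [502.0, 11.0, 50.0], [503.0, 8.0, 46
[... 1410 characters left out ...]
3.0, 42.0], [609.0, 11.0, 44.0], [608.0, 9.0, 50.0], [609.0, 6.0, 48.0], [609.0, 3.0, 45.0], [608.0, 1.0, 49.0], [608.0, -1.0, 49.0], [608.0, -4.0, 52.0], [606.0, 19.0, 50.0], [606.0, 16.0, 48.0], [606.0, 14.0, 47.0], [606.0, 11.0, 50.0], [606.0, 9.0, 47.0], [606.0, 6.0, 46.0], [606.0, 4.0, 49.0], [605.0, 1.0, 51.0], [603.0, 19.0, 53.0], [604.0, 16.0, 48.0], [603.0, 14.0, 52.0], [604.0, 11.0, 46.0], [604.0, 9.0, 48.0], [604.0, 6.0, 45.0], [601.0, 24.0, 49.0], [601.0, 21.0, 48.0], [601.0, 19.0, 47.0], [601.0, 16.0, 47.0], [601.0, 14.0, 49.0], [599.0, 24.0, 44.0]]
scene 11 [618.9 -28.1 114.8] [619.1 -28.1 114.6] [14.1 10.8  2.8]
scene 12 [685.2  -1.  114.7] [685.7   0.8 114.9] [15.  11.3  3.4]
```

View pics/t8.png

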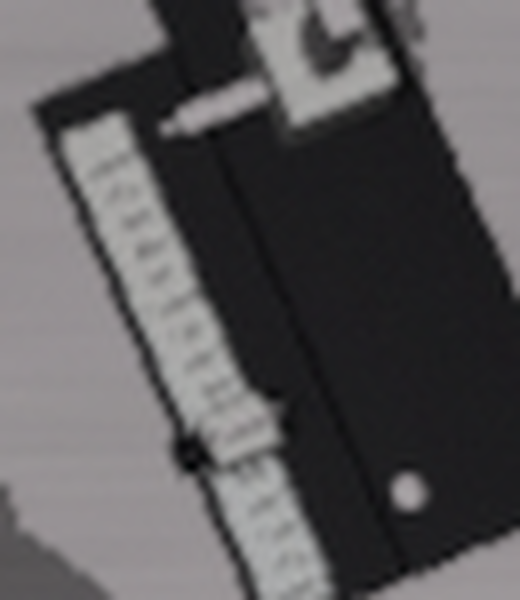

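Along the spreader axis, pointer to fin is about 94 mm, and the depth points and pixels agree. The prong is at about (619,-26). I'll turn so the jaws close along the spreader's x, for a positive pull.

>>> arm_command(steps=[[0.5,[0,0,0],0.121],[0.5,[0,0,0],0.121],[0.5,[0,0,0],0.121],[0.5,[0,0,0],0.121],[0.5,[0,0,0],0.121]], force=60)

```text
clock: 9.22
eef_pos: [435.5, 317.9, 169.4]
eef_rot: [-3.141, 0.002, 1.109]
wrist_force: [-0.6, 0.3, 0.1]
finger_gap: 47.1
```

>>> arm_command(steps=[[0.5,[0,0,0],0.121],[0.5,[0,0,0],0.121],[0.5,[0,0,0],0.121],[0.5,[0,0,0],0.121],[0.5,[0,0,0],0.121]])

```text
clock: 9.63
eef_pos: [435.5, 317.9, 169.3]
eef_rot: [3.141, 0.002, 0.504]
wrist_force: [-0.3, 0.0, -0.0]
finger_gap: 47.1
```

>>> arm_command(steps=[[0.5,[0,0,0],0.119],[0.5,[0,0,0],0],[0.5,[0,0,0],0]])

```text
clock: 9.88
eef_pos: [435.7, 318.0, 169.7]
eef_rot: [3.141, 0.001, 0.395]
wrist_force: [0.4, 0.2, -0.2]
finger_gap: 46.8
```

```bash
python3 -c "
from h import *
to(619.2,-25.7,170)"
```

```text
clk 9.8833 pos [435.7 318.  169.7] rot [3.141e+00 1.000e-03 3.950e-01] F [ 0.4  0.2 -0.2] gap 46.8 shift cm [ 3.720e+00  3.879e+01 -3.000e-02]
```

>>> arm_command(steps=[[0.5,[0.3,2.8,0],0],[0.5,[0.3,3,0],0],[0.5,[0.3,3,0],0],[0.5,[0.3,3,0],0],[0.5,[0.3,3,0],0]])

```text
clock: 10.3
eef_pos: [506.5, 185.7, 170.1]
eef_rot: [-3.142, 0.001, 0.396]
wrist_force: [0.2, -0.2, -0.1]
finger_gap: 47.1
```

>>> arm_command(steps=[[0.5,[0.3,3,0],0],[0.5,[0.3,3,0],0],[0.5,[0.3,3,0],0],[0.5,[0.3,3,0],0],[0.5,[0.3,3,0],0]])

```text
clock: 10.72
eef_pos: [577.6, 52.7, 170.0]
eef_rot: [-3.141, 0.001, 0.396]
wrist_force: [-0.0, 0.5, -0.2]
finger_gap: 46.9
```

>>> arm_command(steps=[[0.5,[0.3,3,0],0],[0.5,[0.3,3,0],0],[0.5,[0.1,3,0],0],[0.5,[0,0,0],0],[0.5,[0,0,0],0]])

```text
clock: 11.13
eef_pos: [618.0, -27.5, 169.5]
eef_rot: [-3.141, 0.001, 0.393]
wrist_force: [-0.5, 0.9, -0.4]
finger_gap: 46.7
```

Run:
```python
from h import *
to(619.2,-25.7,73)
p,d=manip.camera("scene"); a=p[140:290,200:370,::-1]
cv2.imwrite(f"pics/s9.png",cv2.resize(a,None,fx=4,fy=4,interpolation=cv2.INTER_CUBIC))
```

```text
clk 11.1333 pos [618.  -27.5 169.5] rot [-3.141e+00  1.000e-03  3.930e-01] F [-0.5  0.9 -0.4] gap 46.7 shift cm [ 0.19 -0.12  9.65]
```

View pics/s9.png

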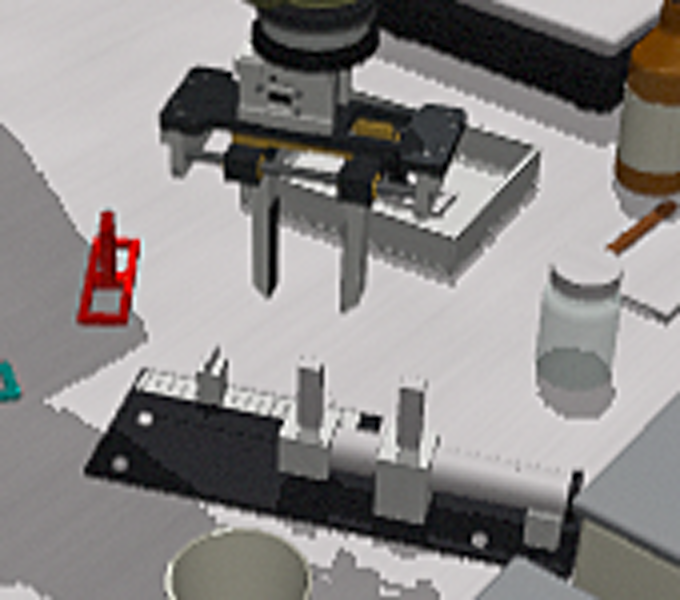

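The fingers straddle the front prong at (311,365). Descending and closing.

>>> arm_command(steps=[[0.5,[0.2,-0.1,2.2],0],[0.5,[0,0,2.5],0],[0.5,[0,0,2.2],0],[0.5,[0,0,1.5],0],[0.5,[0,0,0.9],0]])

```text
clock: 11.6
eef_pos: [618.4, -23.3, 75.5]
eef_rot: [-3.14, 0.002, 0.394]
wrist_force: [-0.3, -0.6, -0.5]
finger_gap: 47.1
```

>>> arm_command(steps=[[0.5,[0,0,0],0],[0.5,[0,0,0],0],[0.5,[0,0,0],0]])

```text
clock: 11.85
eef_pos: [620.1, -24.4, 78.8]
eef_rot: [3.141, -0.002, 0.392]
wrist_force: [0.1, 1.1, 0.5]
finger_gap: 47.1
```

Run:
```python
from h import *
to(619.2,-25.7,73)
p,d=manip.camera("scene"); a=p[140:290,200:370,::-1]
cv2.imwrite(f"pics/s10.png",cv2.resize(a,None,fx=4,fy=4,interpolation=cv2.INTER_CUBIC))
```

```text
clk 11.85 pos [620.1 -24.4  78.8] rot [ 3.141e+00 -2.000e-03  3.920e-01] F [0.1 1.1 0.5] gap 47.1 shift cm [-0.13  0.09  0.58]
```

View pics/s10.png

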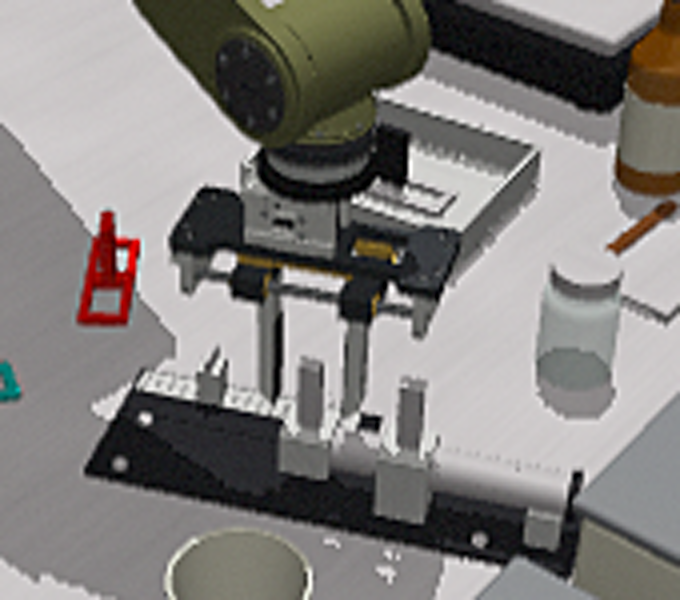

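>>> arm_command(steps=[[0.5,[-0.1,0.1,0.4],0],[0,[0,0,0],0],[0,[0,0,0],0],[0,[0,0,0],0],[0,[0,0,0],0]], force=60)

```text
clock: 12.32
eef_pos: [619.1, -26.1, 73.6]
eef_rot: [3.142, -0.0, 0.391]
wrist_force: [-0.6, 0.6, 0.0]
finger_gap: 23.8
```

>>> arm_command(steps=[[0,[0,0,0],0],[0,[0,0,0],0],[0,[0,0,0],0]])

```text
clock: 12.57
eef_pos: [619.4, -25.9, 73.6]
eef_rot: [3.141, -0.001, 0.391]
wrist_force: [4.5, 1.2, -0.4]
finger_gap: 15.6
```

Run:
```python
from h import *
to(619.2,-25.7,73)
```

```text
clk 12.5667 pos [619.4 -25.9  73.6] rot [ 3.141e+00 -1.000e-03  3.910e-01] F [ 4.5  1.2 -0.4] gap 15.6 shift cm [-0.01 -0.03  0.06]
```

Gripped with a 15.6 mm gap. Now a slow pull.

>>> arm_command(steps=[[0,[-0.3,0,0],0],[0,[-0.6,0,0],0],[0,[-0.8,0,0],0],[0,[-0.8,0,0],0],[0,[-0.8,0,0],0]])

```text
clock: 12.98
eef_pos: [588.9, -38.7, 73.5]
eef_rot: [3.141, -0.002, 0.391]
wrist_force: [8.9, 0.2, -3.8]
finger_gap: 15.6
```

>>> arm_command(steps=[[0,[-0.8,0,0],0],[0,[-0.8,0,0],0],[0,[-0.8,0,0],0],[0,[-0.8,0,0],0],[0,[-0.8,0,0],0]])

```text
clock: 13.4
eef_pos: [552.2, -54.1, 73.5]
eef_rot: [3.14, -0.002, 0.391]
wrist_force: [11.8, -0.0, -7.5]
finger_gap: 15.3
```

>>> arm_command(steps=[[0,[-0.8,0,0],0],[0,[-0.5,0,0],0],[0,[-0.3,0,0],0],[0,[0,0,0],0],[0,[0,0,0],0]])

```text
clock: 13.82
eef_pos: [537.6, -60.2, 73.5]
eef_rot: [3.14, -0.002, 0.391]
wrist_force: [10.6, -1.1, -7.1]
finger_gap: 15.5
```

Run:
```python
from h import *
to(619.4-93.6*.9245,-25.9-93.6*.3811,73.5)
for n in("scene","top"):
    p,d=manip.camera(n);np.save(f"pics/{n}11c.npy",p);np.save(f"pics/{n}11d.npy",d)
    a=p[160:290,190:340,::-1] if n=="scene" else p[130:260,240:390,::-1]
    cv2.imwrite(f"pics/{n}11.png",cv2.resize(a,None,fx=4.5,fy=4.5,interpolation=cv2.INTER_CUBIC))
```

```text
clk 13.8167 pos [537.6 -60.2  73.5] rot [ 3.14e+00 -2.00e-03  3.91e-01] F [10.6 -1.1 -7.1] gap 15.5 shift cm [-0.49 -0.06  0.  ]
```

View pics/scene11.png

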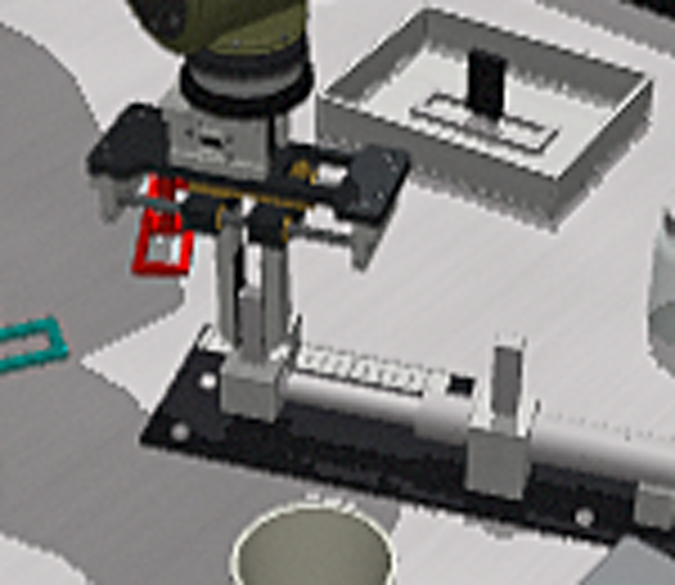

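View pics/top11.png

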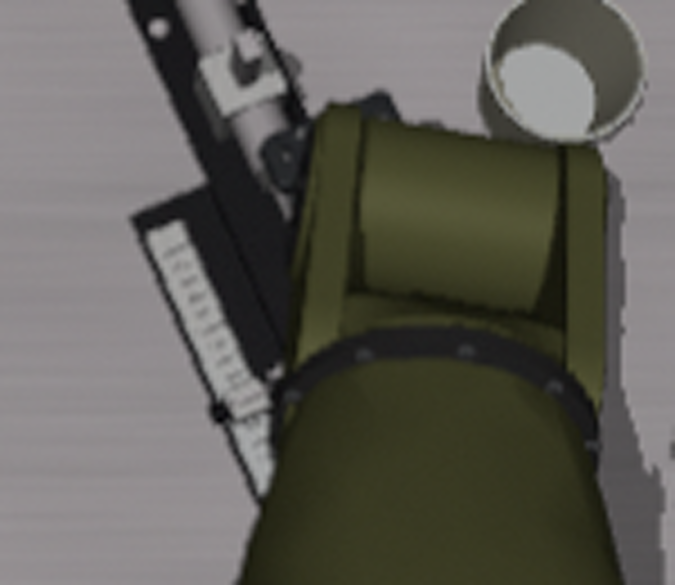

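The arm is pulled about 88 mm. The pointer tip is visible in the top crop at about (275,370), just short of the fin. Zooming in.

Run:
```python
from h import *
p=np.load("pics/top11c.npy");a=p[195:235,275:325,::-1];q=np.load("pics/t7c.npy")[195:235,275:325,::-1]
f=lambda a:cv2.resize(a,None,fx=8,fy=8,interpolation=cv2.INTER_CUBIC)
cv2.imwrite("pics/t12.png",cv2.convertScaleAbs(np.hstack([f(q),f(a)]),alpha=1.5)[:,:800])
# predicted tip pixel: start tip + pull
A=np.array([601.3,21.5,45]);ax=np.array([.9245,.3811,0])
fin=np.array([512.2,-9.5,49])
for s in(0,88.4,94): print(s,(proj("top",A-ax*s)-[275,195]+.5)*8)
print((proj("top",fin)-[275,195]+.5)*8)
```

```text
0 [[  90.87626879 -114.76562722]]
88.4 [[204.15665534 142.3204871 ]]
94 [[211.41543908 158.80541371]]
[[196.94975043 164.22099215]]
```

View pics/t12.png

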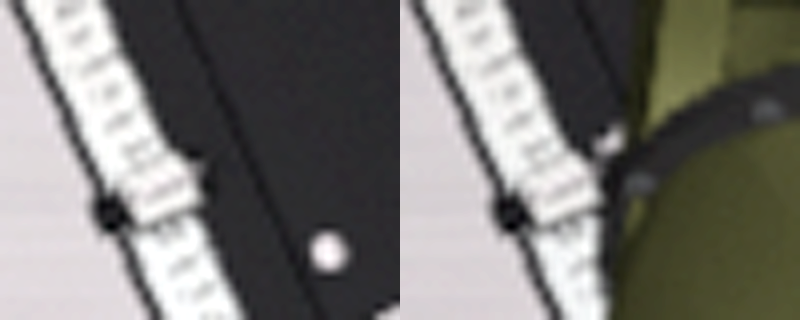

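The tip sits where the model predicts, within about 1 mm, and has about 5 mm to go. Pulling 5 mm more.

>>> arm_command(steps=[[0,[-0.3,0,0],0],[0,[-0.2,0,0],0],[0,[0,0,0],0],[0,[0,0,0],0],[0,[0,0,0],0]])

```text
clock: 14.33
eef_pos: [533.2, -62.1, 73.5]
eef_rot: [3.14, -0.002, 0.391]
wrist_force: [11.0, -1.4, -7.3]
finger_gap: 15.6
```

Run:
```python
from h import *
to(619.4-93.6*.9245,-25.9-93.6*.3811,73.5)
p,d=manip.camera("top");a=p[195:235,275:325,::-1];q=np.load("pics/t7c.npy")[195:235,275:325,::-1]
f=lambda a:cv2.resize(a,None,fx=8,fy=8,interpolation=cv2.INTER_CUBIC)
cv2.imwrite("pics/t13.png",cv2.convertScaleAbs(np.hstack([f(q),f(a)]),alpha=1.5)[:,:800])
P=cloud("top",d)[205:222,290:306];print(P[P[...,2]>40].round(0).tolist())
p,d=manip.camera("scene")
cv2.imwrite("pics/s13.png",p[:,:,::-1])
to(619.4-93.6*.9245,-25.9-93.6*.3811,73.5)
```

```text
clk 14.3333 pos [533.2 -62.1  73.5] rot [ 3.14e+00 -2.00e-03  3.91e-01] F [11.  -1.4 -7.3] gap 15.6 shift cm [-0.01 -0.06  0.  ]
[[365.0, 70.0, 1106.0], [490.0, 3.0, 340.0], [485.0, 4.0, 367.0], [365.0, 70.0, 1106.0], [487.0, 4.0, 345.0], [482.0, 5.0, 375.0], [485.0, 4.0, 349.0], [480.0, 5.0, 379.0], [482.0, 5.0, 355.0], [477.0, 6.0, 386.0], [480.0, 5.0, 359.0], [475.0, 6.0, 387.0], [477.0, 6.0, 366.0], [473.0, 6.0, 390.0], [475.0, 6.0, 368.0], [471.0, 7.0, 396.0], [520.0, -17.0, 46.0], [476.0, 6.0, 347.0], [473.0, 6.0, 371.0], [468.0, 7.0, 402.0], [517.0, -17.0, 50.0], [474.0, 6.0, 351.0], [470.0, 7.0, 377.0], [465.0, 8.0, 408.0], [516.0, 0.0, 43.0], [516.0, -2.0, 42.0], [516.0, -5.0, 42.0], [515.0, -12.0, 47.0], [515.0, -14.0, 47.0], [515.0, -17.0, 47.0], [472.0, 7.0, 353.0], [467.0, 7.0, 383.0], [462.0, 9.0, 419.0], [513.0, 8.0, 42.0], [514.0, 0.0, 41.0], [513.0, -2.0, 42.0], [512.0, -7.0, 50.0], [512.0, -12.0, 49.0], [469.0, 7.0, 360.0], [461.0, 11.0, 419.0], [460.0, 9.0, 423.0], [511.0, 8.0, 41.0], [511.0, 5.0, 42.0], [511.0, 0.0, 40.0], [510.0, -2.0, 50.0], [510.0, -4.0, 49.0],
[... 528 characters left out ...]
503.0, 11.0, 48.0], [503.0, 8.0, 46.0], [504.0, 5.0, 40.0], [504.0, 3.0, 40.0], [504.0, -5.0, 40.0], [503.0, -7.0, 42.0], [455.0, 13.0, 412.0], [454.0, 12.0, 419.0], [454.0, 11.0, 422.0], [454.0, 10.0, 423.0], [501.0, 13.0, 40.0], [501.0, 10.0, 42.0], [501.0, 8.0, 41.0], [501.0, 3.0, 41.0], [501.0, -2.0, 40.0], [454.0, 15.0, 406.0], [453.0, 14.0, 415.0], [453.0, 12.0, 416.0], [452.0, 11.0, 421.0], [453.0, 9.0, 420.0], [499.0, 10.0, 42.0], [498.0, 5.0, 42.0], [452.0, 15.0, 410.0], [451.0, 14.0, 416.0], [452.0, 12.0, 416.0], [451.0, 11.0, 416.0], [451.0, 9.0, 421.0]]
clk 14.4333 pos [533.2 -62.1  73.6] rot [ 3.14e+00 -2.00e-03  3.91e-01] F [11.8 -1.4 -7.6] gap 15.5 shift cm [-0.01 -0.06  0.01]
```

View pics/t13.png

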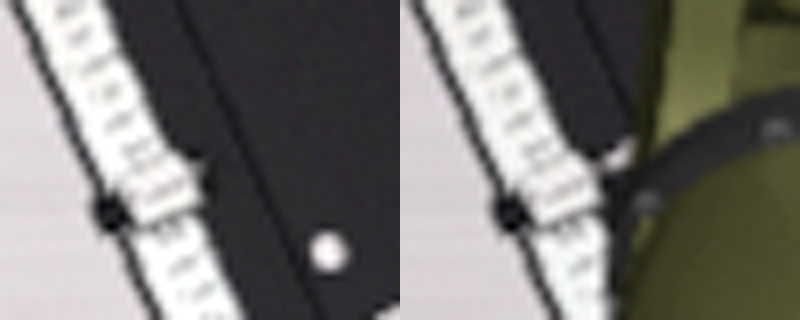

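View pics/s13.png

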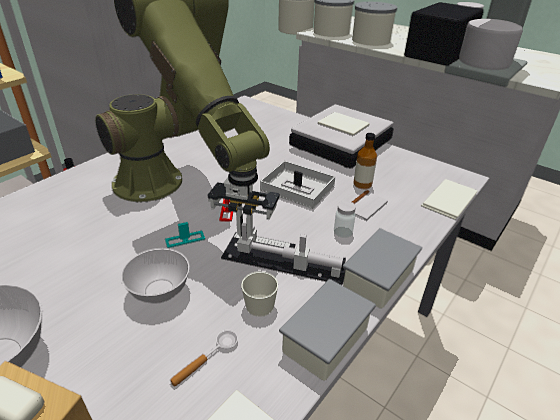

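The pointer tip at about (607,162) now runs in line with the fin's end at (598,165). Along the axis the depth points give 470.4 for the pointer and 469.7 for the fin. The spring load is steady and the keeper lies in the pan, so I'm handing in.

```bash
python3 -c "
from cell import manip
print(manip.sign_off())"
```

```text
the job is handed in; nothing more can be done
None
```

The keeper link is off the two prongs and lying flat in the pan. The sprung arm is pulled out about 93.5 mm and still held there against its spring, and I handed the job in at about 14.5 s of the 51 s.

- **Alignment:** the last top view put the pointer and the fin within about 1 mm of each other along the spreader's axis (470.4 against 469.7 mm). The robot arm hides part of the pointer in that view, and only five noisy depth points covered it. Its movement between two pictures fitted the measured pull to about 1 mm.
- **Hold:** over the last two readings the pose and the grip gap (15.5 mm) stayed steady. The wrist force along the spreader's axis was about 10 N, with about 7 N downward from gripping the prong.
- **Bystanders:** nothing else looks moved in the final scene view. I judged that by eye and did not measure it.
- **Disagreement:** the two cameras differed by about 4 mm on the prong's sideways position. I took a point between them, and the grip closed cleanly on the prong.

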